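# Clear the base board and stack the pad trays

## Task

Lift the white foam ring off the yellow base board and lay it flat on the round green mat, wholly on it. Then stack the trays on the board: first the tray of red pads, then the tray of brown pads on top of it, each lowered (not dropped) until all four corner pins are down in the sockets below and it sits flush. Leave the glue bottles, knife, tape roll, glue roller and foam offcut where they are.

Things in the scene. Friction and masses are not known exactly. Their poses are not given: they have to be found in the camera images.
- red_tray_mid (a point): Red tray: open blue plastic tray, 150 (x) by 110 (y) by 65 mm high over all, about 0.35 kg, filled low with small red pads (top 31 mm above the table). Point: its centre, 32.5 mm above its pin tips; x long, z up. A white grip rib, 14 mm thick, runs the length of the inside at y = 0; its top is 29.5 mm above this point, 3 mm below the rim; 41 mm free each side. Same turned end for end
- brown_tray_mid (a point): Brown tray: open blue plastic tray, 150 (x) by 110 (y) by 65 mm high over all, about 0.35 kg, filled low with small brown pads (top 31 mm above the table). Point: its centre, 32.5 mm above its pin tips; x long, z up. A white grip rib, 14 mm thick, runs the length of the inside at y = 0; its top is 29.5 mm above this point, 3 mm below the rim; 41 mm free each side. Same turned end for end
- board_top (a point): yellow plastic base board, 150 (x) by 110 (y) by 25 mm, fixed to the table; this point is the centre of its top face, 25 mm above the table, x along its long side. A 15 mm square socket 14 mm deep lies at each x = +-62, y = +-42 mm. A seated tray lies along the board's x (either end first), its centre 22.5 mm above this point
- foam_ring_mid (a point): white rigid foam ring, 104 mm outside and 56 mm inside diameter (wall 24 mm), 40 mm high, 40 g, lying flat on the base board at the start; this point is its centre, half-way up, z along its axis
- mat_top (a point): round dark green mat, 160 mm across, 4 mm thick, fixed; this point is the centre of its top face. The whole ring lies on the mat when their centres are less than 28 mm apart
- red_tray: Red tray, same tray and axes: point under its centre at the level of its pin tips. Four white corner pins, 12 mm thick, tapered to 6 mm over the lowest 6 mm, stick out 10 mm below the tray floor at x = +-62, y = +-42 mm; it stands on them. In the rim above each pin is a 15 mm square socket, 18 mm deep
- brown_tray: Brown tray, same tray and axes: point under its centre at the level of its pin tips. Four white corner pins, 12 mm thick, tapered to 6 mm over the lowest 6 mm, stick out 10 mm below the tray floor at x = +-62, y = +-42 mm; it stands on them. In the rim above each pin is a 15 mm square socket, 18 mm deep. Seated on the red tray, its centre is 55 mm above the red tray's centre
- foam_ring: the foam ring again: centre of its underside
- board: the base board again: centre of its underside, on the table
- glue_a: bystander: blue standing glue bottle with red cap, 58 mm across, 165 mm tall; centre of its underside
- glue_b: bystander: white standing glue bottle with red cap, 58 mm across, 165 mm tall; centre of its underside
- knife: bystander: yellow utility knife lying down, 150 mm long, 26 mm wide, 17 mm high, blade to +x; underside, near the middle of the handle
- tape: bystander: tan tape roll lying flat, 84 mm across, 25 mm high; centre of its underside
- offcut: bystander: white L-shaped foam offcut, 100 by 60 mm, 65 mm high; centre of its underside
- roller: bystander: small dark glue roller with orange handle lying along x, 160 mm long, 36 mm high; underside, at the middle of the roller
Things that resemble listed ones, but are neither listed nor needed, are in the scene too. What is shaped like the brown_tray but pink is not meant. What is shaped like the foam_ring but turquoise is not meant.

How it is judged:
On the way, in this order (a step that is already met when the one before it is completed fails the run):
1. the ring lies flat on the mat, let go (horizontal distance between foam_ring_mid and mat_top below 0.03 m and z of foam_ring_mid in the frame of mat_top below 0.024 m and angle between foam_ring_mid's own z axis and vertical below 0.06 rad and contact force between foam_ring and the fingers below 0.05 N and linear speed of foam_ring below 0.02 m/s), for 0.2 s.
2. the red tray sits flush on the base board, pins in the sockets, let go (horizontal distance between red_tray_mid and board_top below 0.005 m and z of red_tray_mid in the frame of board_top between 0.0185 and 0.0255 m and angle between red_tray_mid's own z axis and vertical below 0.04 rad and angle between the x axis of red_tray_mid and the x axis of board_top, either way round below 0.06 rad and contact force between red_tray and the fingers below 0.05 N and linear speed of red_tray below 0.02 m/s), for 0.2 s.
3. the brown tray sits flush on the red tray, pins in the sockets, let go (horizontal distance between brown_tray_mid and red_tray_mid below 0.005 m and z of brown_tray_mid in the frame of red_tray_mid between 0.051 and 0.058 m and angle between brown_tray_mid's own z axis and vertical below 0.04 rad and angle between the x axis of brown_tray_mid and the x axis of red_tray_mid, either way round below 0.06 rad and contact force between brown_tray and the fingers below 0.05 N and linear speed of brown_tray below 0.02 m/s), for 0.2 s.
At the end, for the whole second after the job is handed in: The foam ring lies flat on the green mat (centres within 30 mm); the red tray sits on the base board and the brown tray on the red tray, each centred within 5 mm, turned within 0.06 rad (either end first), level within 0.04 rad and down within 3 mm of fully seated; all three released and at rest (all of step 1 and all of step 2 and all of step 3); the robot touches nothing.
It fails at once if a bystander (glue bottle, knife, tape roll, glue roller, foam offcut) is moved more than 30 mm (distance of any of glue_a, glue_b, knife, tape, offcut, roller from where it was at the start of the episode above 0.03 m).
It fails at once if a glue bottle is tipped (angle between any of glue_a, glue_b's own z axis and vertical above 0.35 rad).
It fails at once if the red tray is dropped or slammed onto what is below (over 0.5 m/s at contact) (contact force between red_tray and board above 1 N and linear speed of red_tray above 0.5 m/s).
It fails at once if the brown tray is dropped or slammed onto what is below (over 0.5 m/s at contact) (contact force between brown_tray and red_tray above 1 N and linear speed of brown_tray above 0.5 m/s).
It also fails if it takes over 72 s, if anything falls off the work surface, if the arm or the gripper's body presses on something with over 40 N, if the wrist force passes 120 N, or if a joint passes its speed limit or range.

## Robot

A 6-joint arm with a two-finger parallel gripper is mounted at the origin on the work surface. World frame = base frame: x ahead of the robot, y to its left, z up, the work surface at z = 0. Lengths are in m, angles in rad, forces in N, time in s.
With the tool pointing down it reaches from about 0.375 to 0.75 m from the base axis. Payload 9 kg.
Tool frame: the origin (TCP) lies at the very end of the fingers, on their centre line; the grasp point (between the pads) lies 19 mm behind it; z points along the fingers, y is the line along which they close (so a half turn about z gives the same grasp; the last joint's range is limited). The gripper opens to 85 mm and grips with 20 to 120 N. Pads are 22 mm wide; open, the fingers measure 114 mm over their backs; the gripper's body (76 mm by 85 mm) begins 54 mm behind the grasp point. The pads swing forward as they close: fully open they stand 13 mm farther back than shut.
Start: joints at [-1.501, 0.104, 0.097, 1.564, 0, 1.353], TCP at [0.17, -0.575, 0.231] pointing down, gripper open.
Joint ranges: [-2.99, 2.99], [-0.84, 1.86], [-1.1, 1.16], [-1.84, 2.11], [-1.51, 1.56], [-3.14, 3.14]. Speed limits (rad/s): [2.22, 2.22, 2.57, 3.14, 3.14, 3.14].

## Interface

Orientations are given as [roll, pitch, yaw] about the fixed x, y, z axes, in that order (R = Rz(yaw) Ry(pitch) Rx(roll)).
In Python, from workcell import get_obs, capture, hand_in gives the robot as it stands.
- The arm moves only by the tool drive_tool, never from a script. Its argument "targets" is a list of rows, each an object with "xyz": the shift along the tool's x, y, z in units of 30 mm (1.0 is 30 mm), a list of three; "delta_rot": the turn, a rotation vector about the tool's x, y, z in units of 6 degrees (1.0 is 6 degrees), a list of three. A call has 1 to 8 rows; each row is the pose to reach, as a shift and turn from the pose commanded when the call began, along the tool's axes at that moment; what a row does not reach only later rows make up. A row lasts 1/10 s, in which the tool goes at most 50 mm and 8.59 degrees, less where a joint would pass 70% of its speed; a pose out of reach is approached as far as the arm can. A call with a gripper value outside its range is refused whole. "grip" is the opening, from 0 (shut) to 1 (fully open), set as the call begins (left out, the last holds). The fingers move at their own pace and stop on an object; "grip_force" is the grip in N (left out, the last holds). Time passes only in rows, so rows that repeat a pose let the fingers close. It gives the time, the measured TCP pose, the force, the opening and the grip force at its end, in the units of the state.
- get_obs(): the state, without advancing time (a new reading comes with each control period).
- capture(name): name is "side" or "top" or "wrist"; returns a dict with "img" (480x640x3 uint8, red, green, blue), "fovy" (degrees; the focal length in pixels is half the picture's height over the tangent of half this angle, whatever the lens; pixels are square), "cx", "cy" (the principal point, pixels), "dist_coeffs" ([k1, k2, p1, p2, k3] as OpenCV has them; the pictures are not rectified), "extrinsics" (4x4, takes a point from camera to world coordinates). Camera axes: x right, y down, z forward; pixel columns grow to the right and rows downward; lengths in m; the calibration is good to about 2 mm. A picture is of the moment at which its call begins. There is no depth.
- hand_in(): hands the job in; it is judged then, once.
The state is a dict: "time": time; "joints": joint angles; "qd": joint speeds; "joint_efforts": joint torques, N m; "eef_pos": TCP position; "ee_rot": TCP orientation; "ft_force": force on the tool from outside, world axes, zero at the start; "moment": the same for the moment, N m; "gripper_width": opening from 0.0 (shut) to 1.0 (fully open); "grasp_force": force on a finger pad.
Only numpy, scipy, OpenCV 4.12 (cv2) and the standard library are available. Lean on these libraries where they do the work, as an engineer would, in place of code of your own. Each camera call takes 0.05 s, during which the arm holds its last target. There are 200 camera calls.

## Working session

There is one attempt and no reset: what is moved stays moved. The work goes in short steps, Python scripts to look and compute and a tool call to move; the robot and the scene stay as the last step left them, time stands still between calls to the robot, and variables do not carry over. Pictures are saved under pics/ and viewed, at most 11 in all, crops included, and the job is handed in when it is done.

Besides the shell and the picture viewer there is one more tool, called after "Request:" as a command line: name --argument value ..., lists and objects as JSON in quotes. drive_tool: Moves the arm, as the interface text tells. Its arguments: {"type":"object","properties":{"targets":{"type":"array"},"grip":{"type":"number"},"grip_force":{"type":"number"}},"required":["targets"]}

```bash
mkdir -p pics; cat > h.py <<'E'
import numpy as np, cv2
from workcell import get_obs, capture, hand_in
def cam(n):
    c=capture(n); f=240/np.tan(np.radians(c['fovy'])/2)
    K=np.array([[f,0,c['cx']],[0,f,c['cy']],[0,0,1.]])
    return c['img'],K,np.array(c['dist_coeffs'],float),np.array(c['extrinsics'])
def ray(px,z,C):
    _,K,d,E=C
    u=cv2.undistortPoints(np.array(px,float).reshape(-1,1,2),K,d).reshape(-1,2)
    r=np.c_[u,np.ones(len(u))]@E[:3,:3].T
    o=E[:3,3]; return o+r*((z-o[2])/r[:,2])[:,None]
def proj(P,C):
    _,K,d,E=C; R=E[:3,:3].T
    return cv2.projectPoints(np.array(P,float).reshape(-1,1,3),cv2.Rodrigues(R)[0],-R@E[:3,3],K,d)[0].reshape(-1,2)
def save(n,img): cv2.imwrite('pics/'+n+'.png',img[:,:,::-1])
E
python3 - <<'E'
from h import *
for n in('top','side'):
    C=cam(n); save(n+'0',C[0]); print(n,C[3].round(3).tolist(),C[1][0,0],C[2])
o=get_obs(); print(o)
E
```

```text
top [[-0.016, -0.998, 0.057, 0.423], [-1.0, 0.015, -0.007, 0.003], [0.007, -0.057, -0.998, 1.247], [0.0, 0.0, 0.0, 1.0]] 569.5631497113408 [0.03614344 0.         0.         0.         0.        ]
side [[-0.931, -0.278, 0.239, 0.215], [-0.366, 0.715, -0.595, 0.658], [-0.005, -0.641, -0.767, 0.927], [0.0, 0.0, 0.0, 1.0]] 445.8668430498483 [-0.02257566  0.          0.          0.          0.        ]
{'time': 0.1, 'joints': array([-1.50071377e+00,  1.04643837e-01,  9.65368569e-02,  1.56387999e+00,
        1.90855921e-05,  1.35308872e+00]), 'qd': array([-1.12336914e-04, -3.65426626e-03,  2.06393660e-03, -8.60976859e-04,
       -5.63742860e-04, -5.46043885e-05]), 'joint_efforts': array([ 6.33192103e-03, -5.58203709e+01,  5.04722142e+01,  1.27256953e-02,
       -2.61366813e-04,  7.46872729e-06]), 'eef_pos': array([ 0.17028983, -0.57502188,  0.23059198]), 'ee_rot': array([-3.14043424e+00, -2.75803683e-04,  2.87789990e-01]), 'ft_force': array([-0.27103059,  0.26236081,  0.35822289]), 'moment': array([-0.00338788,  0.04064967,  0.0021745 ]), 'grasp_force': 0.0, 'gripper_width': 0.9976390312312561}
```

View pics/top0.png

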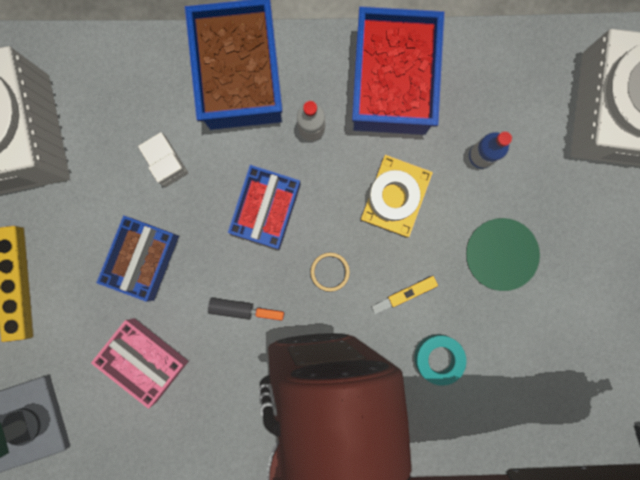

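View pics/side0.png

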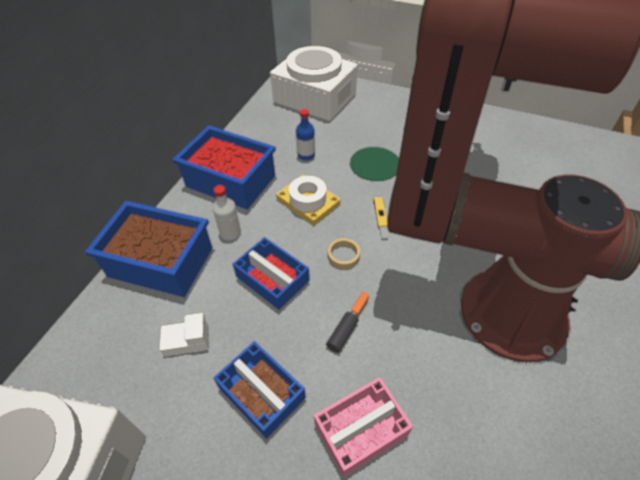

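The top view shows the board with the ring at (396,195), the mat at (503,254), the red tray at (265,207) and the brown tray at (138,258). The pink tray (139,362) and turquoise ring (440,359) are the decoys. The two large bins at the top aren't in the list.

```bash
cat > m.py <<'E'
from h import *
def comp(mask,roi):
    x0,y0,x1,y1=roi; m=np.zeros_like(mask,np.uint8); m[y0:y1,x0:x1]=mask[y0:y1,x0:x1]
    n,l,s,c=cv2.connectedComponentsWithStats(m); k=1+np.argmax(s[1:,4]); return (l==k).astype(np.uint8)
def hsv(C): return cv2.cvtColor(C[0],cv2.COLOR_RGB2HSV)
def rect(m,z,C):
    # min-area rect in world plane z
    p=cv2.findContours(m,cv2.RETR_EXTERNAL,cv2.CHAIN_APPROX_NONE)[0]; p=max(p,key=len).reshape(-1,2)
    w=ray(p,z,C)[:,:2]*1000; (c,s,a)=cv2.minAreaRect(w.astype(np.float32))
    if s[0]<s[1]: s=s[::-1]; a+=90
    return np.round(c,1),np.round(s,1),round((a+90)%180-90,1)
E
python3 - <<'E'
from m import *
C=cam('top');H=hsv(C);h,s,v=[H[:,:,i].astype(int) for i in range(3)]
print(H[195,372],H[178,395],H[254,503],H[207,266],H[240,145],H[170,262],H[220,125])
white=(s<45)&(v>150); blue=(h>100)&(h<125)&(s>140); yel=(h>18)&(h<33)&(s>120); grn=(h>60)&(h<90)&(s>90)
print('board',rect(comp(yel,(350,145,445,245)),.025,C))
m=comp(white,(360,165,425,225)); print('ring top',rect(m,.065,C))
print('mat',rect(comp(grn,(460,210,545,295)),.004,C))
for n,r in(('red',(225,160,305,252)),('brown',(92,210,184,305))):
    b=comp(blue,r); print(n,'rim',rect(b,.065,C))
    print(n,'rib',rect(comp(white,r),.062,C))
E
```

```text
[ 30   7 235] [ 34   8 235] [ 73  96 114] [ 27  13 195] [ 27  13 180] [110 160 159] [112 142  81]
board (array([ 593.8, -161. ]), array([151.4, 110.1]), -21.3)
ring top (array([ 589.6, -152.3]), array([102.4, 100.8]), 89.1)
mat (array([ 464.4, -393.8]), array([152.8, 150.8]), -29.7)
red rim (array([569.6, 120.5]), array([147.2, 108.3]), -18.8)
red rib (array([570.8, 121.1]), array([138.5,  14.3]), -18.5)
brown rim (array([466.3, 386.5]), array([147. , 109.6]), -21.4)
brown rib (array([466.3, 388.1]), array([138.3,  13.8]), -21.5)
```

```bash
cat > go.py <<'E'
import sys,numpy as np
from scipy.spatial.transform import Rotation as R
from workcell import get_obs
# usage: go.py x y z(mm) yaw(deg): shift and turn, in move units, to get there pointing down
def go(x,y,z,yaw):
    o=get_obs(); r=R.from_euler('xyz',o['ee_rot'])
    g=R.from_euler('xyz',[np.pi,0,np.radians(yaw)])
    print('t',round(o['time'],1),'xyz',(r.inv().apply(np.array([x,y,z])/1000-o['eef_pos'])/.03).round(2).tolist(),
     'rot',(np.degrees((r.inv()*g).as_rotvec())/6).round(2).tolist(),'tcp',(o['eef_pos']*1000).round(1),'yaw',np.degrees(o['ee_rot']).round(2),'F',np.round(o['ft_force'],1))
if __name__=='__main__': go(*map(float,sys.argv[1:5]))
E
python3 go.py 550 -145 200 80
```

```text
t 0.1 xyz [16.21, -10.15, 1.04] rot [-0.01, -0.01, -10.59] tcp [ 170.3 -575.1  230.7] yaw [-1.7995e+02 -1.0000e-02  1.6490e+01] F [-0.5  0.2  0.6]
```

Request:
drive_tool --targets '[{"xyz": [8.08, 17.34, 0.7], "delta_rot": [0, 0, -10.6]}, {"xyz": [8.08, 17.34, 0.7], "delta_rot": [0, 0, -10.6]}, {"xyz": [8.08, 17.34, 0.7], "delta_rot": [0, 0, -10.6]}, {"xyz": [8.08, 17.34, 0.7], "delta_rot": [0, 0, -10.6]}, {"xyz": [8.08, 17.34, 0.7], "delta_rot": [0, 0, -10.6]}, {"xyz": [8.08, 17.34, 0.7], "delta_rot": [0, 0, -10.6]}, {"xyz": [8.08, 17.34, 0.7], "delta_rot": [0, 0, -10.6]}, {"xyz": [8.08, 17.34, 0.7], "delta_rot": [0, 0, -10.6]}]' --grip 1

```text
time: 0.95
eef_pos: [0.365, -0.7652, 0.1839]
ee_rot: [3.108, 0.043, 1.331]
ft_force: [-0.3, 0.7, 0.9]
gripper_width: 1.004
grasp_force: 0.0
```

```bash
python3 go.py 550 -145 200 80
```

```text
t 0.9 xyz [21.51, 1.13, -1.42] rot [0.31, 0.42, -0.61] tcp [ 365.  -765.2  183.9] yaw [178.07   2.44  76.27] F [-0.3  0.7  0.9]
```

I got the sign of dy wrong, so the arm moved away from the board. Nothing was touched. From here on I'll use the helper's output for every move.

Request:
drive_tool --targets '[{"xyz": [21.5, 1.1, -1.4], "delta_rot": [0.3, 0.4, -0.6]}, {"xyz": [21.5, 1.1, -1.4], "delta_rot": [0.3, 0.4, -0.6]}, {"xyz": [21.5, 1.1, -1.4], "delta_rot": [0.3, 0.4, -0.6]}, {"xyz": [21.5, 1.1, -1.4], "delta_rot": [0.3, 0.4, -0.6]}, {"xyz": [21.5, 1.1, -1.4], "delta_rot": [0.3, 0.4, -0.6]}, {"xyz": [21.5, 1.1, -1.4], "delta_rot": [0.3, 0.4, -0.6]}, {"xyz": [21.5, 1.1, -1.4], "delta_rot": [0.3, 0.4, -0.6]}, {"xyz": [21.5, 1.1, -1.4], "delta_rot": [0.3, 0.4, -0.6]}]'

```text
time: 1.75
eef_pos: [0.475, -0.4018, 0.1973]
ee_rot: [3.138, 0.007, 1.388]
ft_force: [1.4, 0.3, 0.8]
gripper_width: 0.999
grasp_force: 0.0
```

```bash
python3 go.py 550 -145 200 80
```

```text
t 1.8 xyz [8.87, 0.9, -0.15] rot [0.03, 0.07, -0.08] tcp [ 475.  -401.8  197.3] yaw [179.79   0.4   79.54] F [1.4 0.3 0.8]
```

Request:
drive_tool --targets '[{"xyz": [8.9, 0.9, -0.15], "delta_rot": [0, 0, -0.1]}, {"xyz": [8.9, 0.9, -0.15], "delta_rot": [0, 0, -0.1]}, {"xyz": [8.9, 0.9, -0.15], "delta_rot": [0, 0, -0.1]}, {"xyz": [8.9, 0.9, -0.15], "delta_rot": [0, 0, -0.1]}, {"xyz": [8.9, 0.9, -0.15], "delta_rot": [0, 0, -0.1]}, {"xyz": [8.9, 0.9, -0.15], "delta_rot": [0, 0, -0.1]}, {"xyz": [8.9, 0.9, -0.15], "delta_rot": [0, 0, -0.1]}, {"xyz": [8.9, 0.9, -0.15], "delta_rot": [0, 0, -0.1]}]'

```text
time: 2.55
eef_pos: [0.5498, -0.1463, 0.2001]
ee_rot: [3.138, 0.008, 1.4]
ft_force: [0.6, -0.1, -0.1]
gripper_width: 1.0
grasp_force: 0.0
```

```bash
python3 - <<'E'
from m import *
C=cam('wrist'); save('w1',C[0]); print(C[3].round(3).tolist())
E
python3 go.py 550 -145 70 80
```

```text
[[0.986, -0.164, -0.045, 0.561], [-0.17, -0.942, -0.289, -0.074], [0.005, 0.292, -0.956, 0.342], [0.0, 0.0, 0.0, 1.0]]
t 2.6 xyz [0.1, -0.01, 4.33] rot [0.03, 0.07, 0.02] tcp [ 549.7 -146.9  200.1] yaw [179.81   0.43  80.13] F [ 0.2  0.1 -0.1]
```

View pics/w1.png

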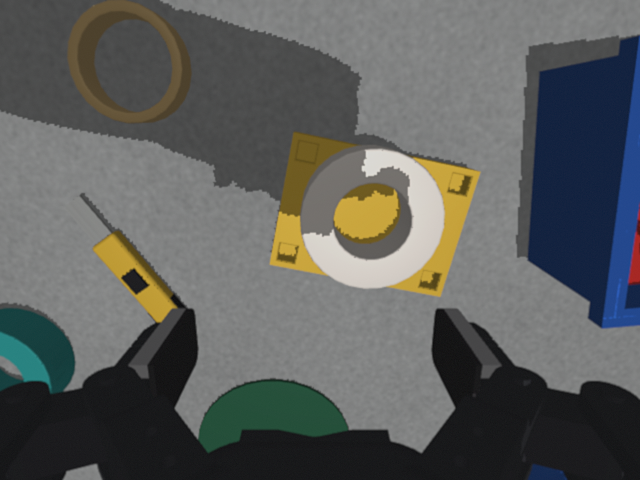

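The wrist view shows the ring's top centre near (372,218) and the board corners near (293,132), (480,170), (440,297) and (270,265). The knife's butt is near (170,315).

```bash
python3 - <<'E'
from m import *
C=cam('wrist')
print('ring',ray([(372,218)],.065,C)*1000)
b=ray([(293,132),(480,170),(440,297),(270,265)],.025,C)*1000
print(b.round(1),b.mean(0)); print('knife',ray([(175,318),(82,195)],.012,C)*1000)
E
```

```text
ring [[ 590.99884537 -148.62351428   65.        ]]
[[ 544.6  -81.9   25. ]
 [ 684.1 -135.4   25. ]
 [ 644.3 -239.3   25. ]
 [ 505.4 -185.    25. ]] [ 594.60174646 -160.40481693   25.        ]
knife [[ 407.13674339 -225.11859795   12.        ]
 [ 361.86560181 -101.89651552   12.        ]]
```

Request:
drive_tool --targets '[{"xyz": [0.13, 0, 1.4], "delta_rot": [0, 0.07, 0]}, {"xyz": [0.13, 0, 2.8], "delta_rot": [0, 0.07, 0]}, {"xyz": [0.13, 0, 4.0], "delta_rot": [0, 0.07, 0]}, {"xyz": [0.13, 0, 5.0], "delta_rot": [0, 0.07, 0]}, {"xyz": [0.13, 0, 5.5], "delta_rot": [0, 0.07, 0]}, {"xyz": [0.13, 0, 5.55], "delta_rot": [0, 0.07, 0]}, {"xyz": [0.13, 0, 5.55], "delta_rot": [0, 0.07, 0]}]'

```text
time: 3.35
eef_pos: [0.5513, -0.1445, 0.0348]
ee_rot: [3.137, 0.0, 1.398]
ft_force: [0.2, 0.2, 0.7]
gripper_width: 0.998
grasp_force: 0.0
```

Request:
drive_tool --targets '[{"xyz": [0, 0, 0], "delta_rot": [0, 0, 0]}, {"xyz": [0, 0, 0], "delta_rot": [0, 0, 0]}, {"xyz": [0, 0, 0], "delta_rot": [0, 0, 0]}, {"xyz": [0, 0, 0], "delta_rot": [0, 0, 0]}, {"xyz": [0, 0, 0], "delta_rot": [0, 0, 0]}, {"xyz": [0, 0, 0], "delta_rot": [0, 0, 0]}, {"xyz": [0, 0, 0], "delta_rot": [0, 0, 0]}, {"xyz": [0, 0, 0], "delta_rot": [0, 0, 0]}]' --grip 0 --grip_force 20

```text
time: 4.15
eef_pos: [0.5513, -0.1438, 0.0345]
ee_rot: [3.137, 0.0, 1.399]
ft_force: [-2.0, 0.9, 5.6]
gripper_width: 0.298
grasp_force: 18.8
```

Request:
drive_tool --targets '[{"xyz": [0, 0, -0.5], "delta_rot": [0, 0, 0]}, {"xyz": [0, 0, -1.5], "delta_rot": [0, 0, 0]}, {"xyz": [0, 0, -2.5], "delta_rot": [0, 0, 0]}, {"xyz": [0, 0, -3.5], "delta_rot": [0, 0, 0]}, {"xyz": [0, 0, -3.5], "delta_rot": [0, 0, 0]}, {"xyz": [0, 0, -3.5], "delta_rot": [0, 0, 0]}]'

```text
time: 4.75
eef_pos: [0.5511, -0.1439, 0.14]
ee_rot: [3.136, 0.001, 1.399]
ft_force: [-0.0, 0.4, -1.4]
gripper_width: 0.301
grasp_force: 18.6
```

```bash
python3 - <<'E'
from m import *
C=cam('wrist');save('w2',C[0])
C=cam('top');save('t2',C[0])
E
python3 go.py 425 -387 100 80
```

```text
t 4.8 xyz [-8.71, -2.72, 1.26] rot [0.02, -0.0, 0.02] tcp [ 550.1 -143.4  138. ] yaw [ 1.7986e+02 -2.0000e-02  8.0150e+01] F [ 0.2 -0.2  0.2]
```

View pics/w2.png

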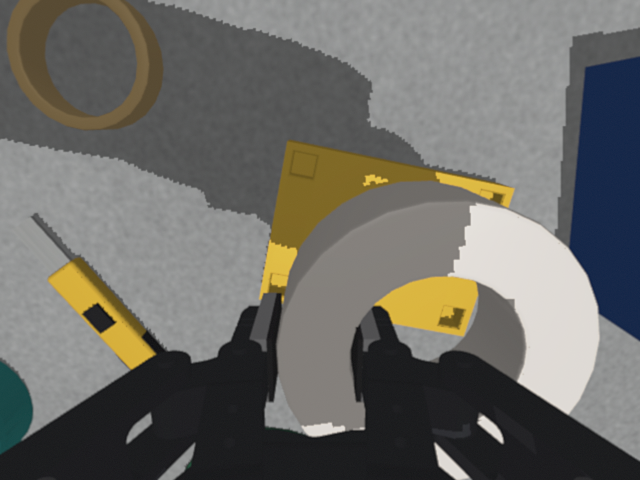

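The ring is held by its wall, level and clear of the board.

Request:
drive_tool --targets '[{"xyz": [-1.5, -0.47, 0], "delta_rot": [0, 0, 0]}, {"xyz": [-3, -0.94, 0], "delta_rot": [0, 0, 0]}, {"xyz": [-4.5, -1.4, 0], "delta_rot": [0, 0, 0]}, {"xyz": [-6, -1.87, 0.3], "delta_rot": [0, 0, 0]}, {"xyz": [-7.5, -2.34, 0.6], "delta_rot": [0, 0, 0]}, {"xyz": [-8.71, -2.72, 1.2], "delta_rot": [0, 0, 0]}, {"xyz": [-8.71, -2.72, 1.8], "delta_rot": [0, 0, 0]}, {"xyz": [-8.71, -2.72, 2.4], "delta_rot": [0, 0, 0]}]'

```text
time: 5.65
eef_pos: [0.4242, -0.3876, 0.0643]
ee_rot: [3.14, -0.002, 1.396]
ft_force: [0.4, -0.3, 0.1]
gripper_width: 0.295
grasp_force: 18.7
```

```bash
python3 go.py 425 -387 15 80
```

```text
t 5.7 xyz [0.02, 0.02, 1.64] rot [0.02, -0.02, 0.0] tcp [ 424.2 -387.6   64.3] yaw [ 1.7988e+02 -1.0000e-01  8.0010e+01] F [ 0.4 -0.3  0.1]
```

Request:
drive_tool --targets '[{"xyz": [0, 0, 0.5], "delta_rot": [0, 0, 0]}, {"xyz": [0, 0, 1.0], "delta_rot": [0, 0, 0]}, {"xyz": [0, 0, 1.3], "delta_rot": [0, 0, 0]}, {"xyz": [0, 0, 1.5], "delta_rot": [0, 0, 0]}, {"xyz": [0, 0, 1.6], "delta_rot": [0, 0, 0]}, {"xyz": [0, 0, 1.6], "delta_rot": [0, 0, 0]}, {"xyz": [0, 0, 1.6], "delta_rot": [0, 0, 0]}]'

```text
time: 6.35
eef_pos: [0.4262, -0.3876, 0.0192]
ee_rot: [3.137, 0.001, 1.399]
ft_force: [0.1, -0.7, -0.3]
gripper_width: 0.302
grasp_force: 18.7
```

Request:
drive_tool --targets '[{"xyz": [0, 0, 0], "delta_rot": [0, 0, 0]}, {"xyz": [0, 0, 0], "delta_rot": [0, 0, 0]}, {"xyz": [0, 0, 0], "delta_rot": [0, 0, 0]}, {"xyz": [0, 0, 0], "delta_rot": [0, 0, 0]}, {"xyz": [0, 0, 0], "delta_rot": [0, 0, 0]}, {"xyz": [0, 0, 0], "delta_rot": [0, 0, 0]}]' --grip 0.9

```text
time: 6.95
eef_pos: [0.4259, -0.3872, 0.0185]
ee_rot: [3.138, 0.0, 1.399]
ft_force: [0.0, -0.2, 0.6]
gripper_width: 0.898
grasp_force: 0.0
```

Request:
drive_tool --targets '[{"xyz": [0, 0, -1], "delta_rot": [0, 0, 0]}, {"xyz": [0, 0, -2], "delta_rot": [0, 0, 0]}, {"xyz": [0, 0, -3.5], "delta_rot": [0, 0, 0]}, {"xyz": [0, 0, -5], "delta_rot": [0, 0, 0]}, {"xyz": [0, 0, -6], "delta_rot": [0, 0, 0]}, {"xyz": [0, 0, -6], "delta_rot": [0, 0, 0]}, {"xyz": [0, 0, -6], "delta_rot": [0, 0, 0]}]'

```text
time: 7.65
eef_pos: [0.4255, -0.3875, 0.1989]
ee_rot: [3.137, 0.001, 1.399]
ft_force: [-0.1, 0.5, -0.8]
gripper_width: 0.899
grasp_force: 0.0
```

```bash
python3 - <<'E'
from m import *
C=cam('wrist'); save('w3',C[0]); print(C[3].round(3).tolist())
C=cam('top'); save('t3',C[0])
E
python3 go.py 571 121 200 161.5
```

```text
[[0.985, -0.165, -0.043, 0.436], [-0.17, -0.944, -0.283, -0.316], [0.006, 0.286, -0.958, 0.341], [0.0, 0.0, 0.0, 1.0]]
t 7.8 xyz [17.5, 1.9, -0.07] rot [0.03, 0.0, -13.56] tcp [ 424.9 -386.6  197. ] yaw [ 1.7987e+02 -8.0000e-02  8.0150e+01] F [-0.6 -0.5 -1. ]
```

View pics/w3.png

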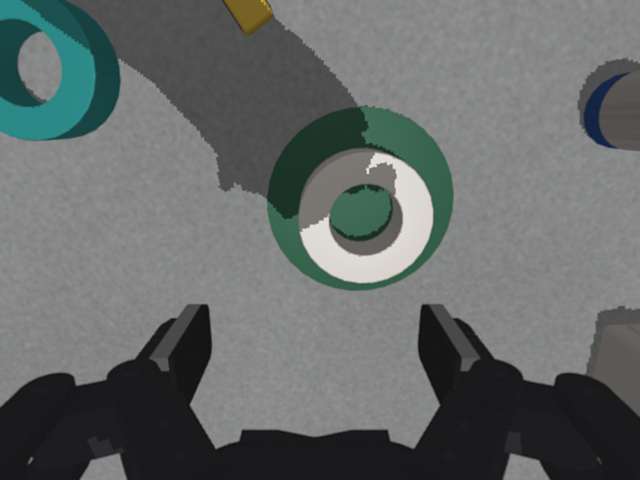

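Ring lies flat well inside the mat (ring top at (366,215), mat at (361,199)). Next is the red tray.

Request:
drive_tool --targets '[{"xyz": [1.5, 0.2, 0], "delta_rot": [0, 0, -1.4]}, {"xyz": [3, 0.4, 0], "delta_rot": [0, 0, -2.8]}, {"xyz": [4.6, 0.5, 0], "delta_rot": [0, 0, -4.2]}, {"xyz": [6.2, 0.7, 0], "delta_rot": [0, 0, -5.6]}, {"xyz": [7.8, 0.9, 0], "delta_rot": [0, 0, -7]}, {"xyz": [9.4, 1.0, 0], "delta_rot": [0, 0, -8.4]}, {"xyz": [11, 1.2, 0], "delta_rot": [0, 0, -9.7]}, {"xyz": [12.6, 1.4, 0], "delta_rot": [0, 0, -11]}]' --grip 0.55

```text
time: 8.55
eef_pos: [0.5307, -0.0196, 0.1971]
ee_rot: [3.141, 0.001, 2.556]
ft_force: [0.4, -0.5, 0.5]
gripper_width: 0.553
grasp_force: 0.0
```

```bash
python3 go.py 571 121 200 161.5
```

```text
t 8.6 xyz [1.47, 4.65, -0.1] rot [0.01, 0.01, -2.51] tcp [530.7 -19.6 197.1] yaw [1.7995e+02 8.0000e-02 1.4647e+02] F [ 0.4 -0.5  0.5]
```

Request:
drive_tool --targets '[{"xyz": [0.5, 1.5, 0], "delta_rot": [0, 0, -1]}, {"xyz": [1, 3, 0], "delta_rot": [0, 0, -2]}, {"xyz": [1.47, 4.65, 0], "delta_rot": [0, 0, -2.51]}, {"xyz": [1.47, 4.65, 0], "delta_rot": [0, 0, -2.51]}, {"xyz": [1.47, 4.65, 0], "delta_rot": [0, 0, -2.51]}, {"xyz": [1.47, 4.65, 0], "delta_rot": [0, 0, -2.51]}]'

```text
time: 9.15
eef_pos: [0.5718, 0.1179, 0.1976]
ee_rot: [-3.141, 0.002, 2.813]
ft_force: [-0.7, -0.3, 0.2]
gripper_width: 0.55
grasp_force: 0.0
```

```bash
python3 - <<'E'
from m import *
C=cam('wrist'); save('w4',C[0])
H=hsv(C);h,s,v=[H[:,:,i].astype(int) for i in range(3)]
white=(s<60)&(v>110); print('seen rib',rect(comp((s<40)&(v>150),(100,0,540,400)),.062,C))
P=[[570.8,121.1,62]]; print(proj(np.array(P)/1000,C))
E
python3 go.py 571 121 70 161.5
```

```text
seen rib (array([530.8,  43.6]), array([271.8, 135. ]), -27.5)
[[318.55655457 224.3402883 ]]
t 9.2 xyz [0.08, 0.1, 4.27] rot [-0.0, 0.02, -0.06] tcp [572.  117.5 198. ] yaw [-1.8000e+02  1.5000e-01  1.6112e+02] F [0.5 0.2 0.3]
```

View pics/w4.png

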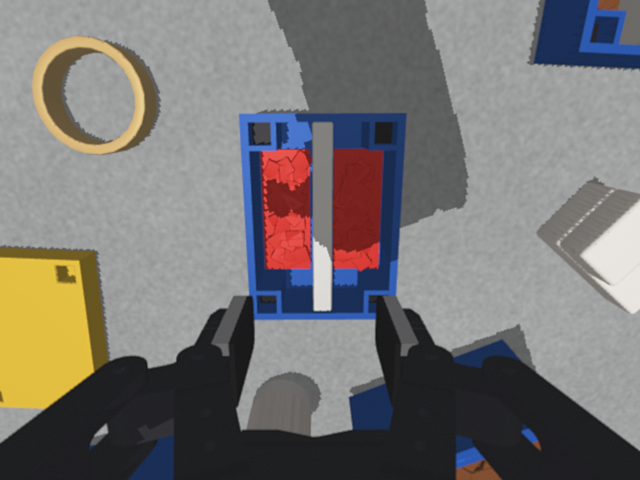

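The wrist view shows the rib running vertically, from (323,122) to (322,311), between the fingers. The rim corners are near (240,115), (406,115), (399,319) and (254,319).

```bash
python3 - <<'E'
from m import *
C=cam('wrist')
r=ray([(323,122),(322,311)],.062,C)*1000; d=r[0]-r[1]
print('rib',r.round(1),r.mean(0).round(1),np.linalg.norm(d),np.degrees(np.arctan2(d[1],d[0])))
r=ray([(240,115),(406,115),(399,319),(254,319)],.065,C)*1000; print(r.round(1),r.mean(0))
E
python3 go.py 570.5 119.5 37 161.3
```

```text
rib [[505.5 146.   62. ]
 [636.9 101.3  62. ]] [571.2 123.6  62. ] 138.84212699495183 161.1963689836502
[[483.7  95.9  65. ]
 [518.8 198.9  65. ]
 [660.8 155.1  65. ]
 [625.1  50.5  65. ]] [572.09839453 125.07684292  65.        ]
t 9.2 xyz [0.09, 0.05, 5.38] rot [0.0, 0.03, -0.03] tcp [572.1 117.3 198.3] yaw [1.7999e+02 1.7000e-01 1.6110e+02] F [0.2 0.8 0.2]
```

Request:
drive_tool --targets '[{"xyz": [0.09, 0.15, 1.3], "delta_rot": [0, 0, 0]}, {"xyz": [0.09, 0.15, 2.6], "delta_rot": [0, 0, 0]}, {"xyz": [0.09, 0.15, 3.8], "delta_rot": [0, 0, 0]}, {"xyz": [0.09, 0.15, 4.6], "delta_rot": [0, 0, 0]}, {"xyz": [0.09, 0.15, 5.1], "delta_rot": [0, 0, 0]}, {"xyz": [0.09, 0.15, 5.35], "delta_rot": [0, 0, 0]}, {"xyz": [0.09, 0.15, 5.35], "delta_rot": [0, 0, 0]}]'

```text
time: 9.95
eef_pos: [0.5717, 0.1231, 0.038]
ee_rot: [3.141, 0.003, 2.813]
ft_force: [0.0, -0.0, 0.5]
gripper_width: 0.555
grasp_force: 0.0
```

Request:
drive_tool --targets '[{"xyz": [0, 0, 0], "delta_rot": [0, 0, 0]}, {"xyz": [0, 0, 0], "delta_rot": [0, 0, 0]}, {"xyz": [0, 0, 0], "delta_rot": [0, 0, 0]}, {"xyz": [0, 0, 0], "delta_rot": [0, 0, 0]}, {"xyz": [0, 0, 0], "delta_rot": [0, 0, 0]}, {"xyz": [0, 0, 0], "delta_rot": [0, 0, 0]}, {"xyz": [0, 0, 0], "delta_rot": [0, 0, 0]}, {"xyz": [0, 0, 0], "delta_rot": [0, 0, 0]}]' --grip 0 --grip_force 60

```text
time: 10.75
eef_pos: [0.5729, 0.1235, 0.0398]
ee_rot: [3.141, 0.006, 2.814]
ft_force: [0.1, -1.0, 6.6]
gripper_width: 0.151
grasp_force: 59.2
```

Request:
drive_tool --targets '[{"xyz": [0, 0, -0.3], "delta_rot": [0, 0, 0]}, {"xyz": [0, 0, -1.0], "delta_rot": [0, 0, 0]}, {"xyz": [0, 0, -2.0], "delta_rot": [0, 0, 0]}, {"xyz": [0, 0, -3], "delta_rot": [0, 0, 0]}, {"xyz": [0, 0, -3.5], "delta_rot": [0, 0, 0]}, {"xyz": [0, 0, -3.5], "delta_rot": [0, 0, 0]}]'

```text
time: 11.35
eef_pos: [0.5728, 0.1237, 0.1456]
ee_rot: [3.14, 0.007, 2.814]
ft_force: [0.3, 0.8, -4.3]
gripper_width: 0.148
grasp_force: 58.9
```

```bash
python3 go.py 594.2 -160.7 140 158.7
```

```text
t 11.3 xyz [-3.73, -8.75, 0.2] rot [0.02, 0.07, 0.42] tcp [572.8 123.7 145.6] yaw [179.9    0.41 161.21] F [ 0.3  0.8 -4.3]
```

The straight path passes close to the white bottle, so I'll raise the tray above bottle height first.

Request:
drive_tool --targets '[{"xyz": [0, 0, -1], "delta_rot": [0, 0, 0]}, {"xyz": [0, -0.4, -2], "delta_rot": [0, 0, 0]}, {"xyz": [-0.3, -1.6, -2.8], "delta_rot": [0, 0, 0.1]}, {"xyz": [-1, -2.9, -2.8], "delta_rot": [0, 0, 0.2]}, {"xyz": [-1.7, -4.3, -2.8], "delta_rot": [0, 0, 0.3]}, {"xyz": [-2.4, -5.7, -2.8], "delta_rot": [0, 0.07, 0.42]}, {"xyz": [-3.1, -7.2, -2.6], "delta_rot": [0, 0.07, 0.42]}, {"xyz": [-3.73, -8.75, -1.6], "delta_rot": [0, 0.07, 0.42]}]'

```text
time: 12.15
eef_pos: [0.5931, -0.1565, 0.196]
ee_rot: [3.141, -0.001, 2.769]
ft_force: [2.1, -0.3, -3.9]
gripper_width: 0.15
grasp_force: 59.4
```

Request:
drive_tool --targets '[{"xyz": [0, 0, 0.8], "delta_rot": [0, 0, 0]}, {"xyz": [0, 0, 1.6], "delta_rot": [0, 0, 0]}, {"xyz": [0, 0, 2.0], "delta_rot": [0, 0, 0]}, {"xyz": [0, 0, 2.0], "delta_rot": [0, 0, 0]}, {"xyz": [0, 0, 2.0], "delta_rot": [0, 0, 0]}]'

```text
time: 12.65
eef_pos: [0.5921, -0.1531, 0.136]
ee_rot: [3.141, -0.004, 2.77]
ft_force: [0.4, -0.2, -4.0]
gripper_width: 0.146
grasp_force: 59.6
```

```bash
python3 go.py 594.2 -160.7 110 158.7; python3 - <<'E'
from m import *
C=cam('wrist'); a=C[0]; save('w5',a)
E
```

```text
t 12.7 xyz [-0.16, -0.21, 0.87] rot [0.01, -0.04, 0.0] tcp [ 592.1 -153.1  136. ] yaw [179.97  -0.22 158.72] F [ 0.4 -0.2 -4. ]
```

View pics/w5.png

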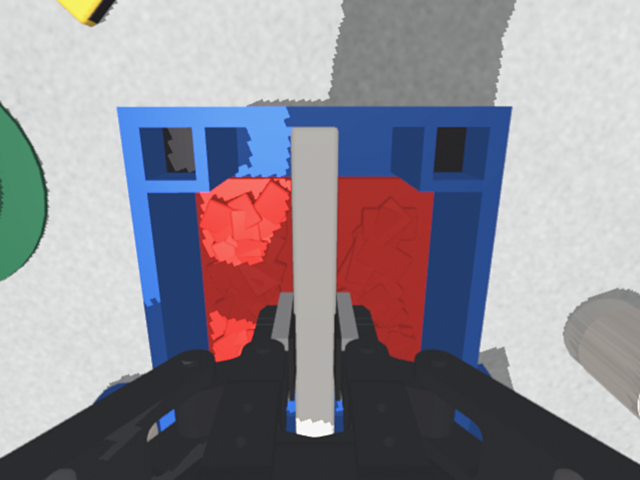

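Tray is held square: the front rim corners are at (117,107) and (512,107), and the rib runs straight along tool x.

```bash
cat > held.py <<'E'
import sys
from m import *
from scipy.spatial.transform import Rotation as R
# held.py u1 v1 u2 v2 : front rim corners -> held tray centre and angle, in world, and relative to the TCP in tool axes
p=list(map(float,sys.argv[1:5])); o=get_obs(); C=cam('wrist'); z=o['eef_pos'][2]+.0255
r=ray([p[:2],p[2:]],z,C); e=r[1]-r[0]; L=np.linalg.norm(e); n=np.cross(e/L,[0,0,1.])
T=R.from_euler('xyz',o['ee_rot']); f=T.apply([1,0,0]); n*=np.sign(n@f)
c=r.mean(0)-.075*n
print('width',L*1000,'centre',(c*1000).round(1),'yaw',np.degrees(np.arctan2(n[1],n[0])),'rel',(T.inv().apply(c-o['eef_pos'])*1000).round(1))
E
python3 held.py 117 107 512 107; python3 go.py 594.2 -160.7 110 158.7
```

```text
width 109.5238109767213 centre [ 590.7 -152.9  162.4] yaw 158.76225958781612 rel [  2.   -0.3 -25.5]
t 12.8 xyz [-0.13, -0.21, 0.91] rot [0.0, -0.02, 0.0] tcp [ 592.8 -153.5  137.3] yaw [ 1.7998e+02 -9.0000e-02  1.5872e+02] F [ 0.3 -0.1 -3.5]
```

Request:
drive_tool --targets '[{"xyz": [-0.1, -0.1, 0.5], "delta_rot": [0, 0, 0]}, {"xyz": [-0.2, -0.21, 1.0], "delta_rot": [0, 0, 0]}, {"xyz": [-0.2, -0.21, 1.5], "delta_rot": [0, 0, 0]}, {"xyz": [-0.2, -0.21, 1.9], "delta_rot": [0, 0, 0]}, {"xyz": [-0.2, -0.21, 2.06], "delta_rot": [0, 0, 0]}, {"xyz": [-0.2, -0.21, 2.06], "delta_rot": [0, 0, 0]}, {"xyz": [-0.2, -0.21, 2.06], "delta_rot": [0, 0, 0]}]'

```text
time: 13.45
eef_pos: [0.5954, -0.1615, 0.0744]
ee_rot: [3.141, -0.003, 2.77]
ft_force: [-1.0, 0.5, -3.7]
gripper_width: 0.147
grasp_force: 59.6
```

```bash
python3 go.py 595.9 -161.4 56 158.7; python3 - <<'E'
from m import *
C=cam('side'); a=C[0][130:270,220:400]; save('s6',cv2.resize(a,None,fx=4,fy=4,interpolation=cv2.INTER_CUBIC))
# where pin tips should be if at estimate
E
```

```text
t 13.4 xyz [-0.02, 0.01, 0.61] rot [0.0, -0.03, -0.0] tcp [ 595.4 -161.5   74.4] yaw [179.97  -0.18 158.7 ] F [-1.   0.5 -3.7]
```

View pics/s6.png

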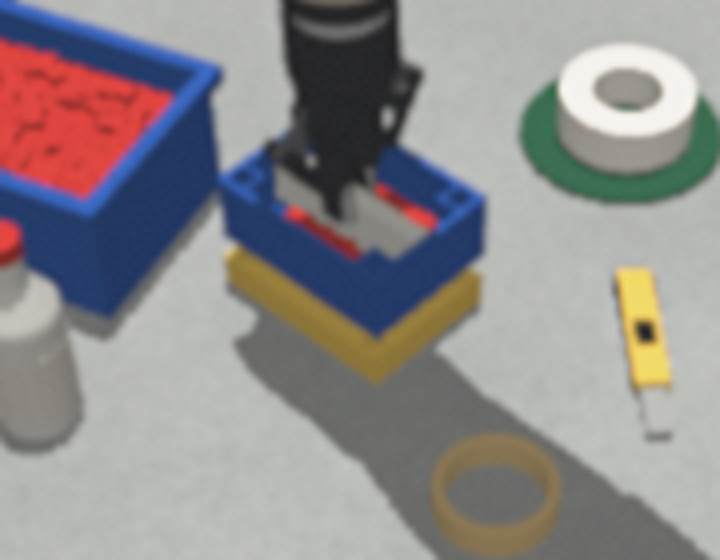

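The side view shows the tray lined up over the board, with the corners stacked one above the other. The ring is flat on the mat at (625,105). Now I'll lower it slowly.

Request:
drive_tool --targets '[{"xyz": [-0.02, 0, 0.15], "delta_rot": [0, 0, 0]}, {"xyz": [-0.02, 0, 0.25], "delta_rot": [0, 0, 0]}, {"xyz": [-0.02, 0, 0.35], "delta_rot": [0, 0, 0]}, {"xyz": [-0.02, 0, 0.42], "delta_rot": [0, 0, 0]}, {"xyz": [-0.02, 0, 0.5], "delta_rot": [0, 0, 0]}, {"xyz": [-0.02, 0, 0.5], "delta_rot": [0, 0, 0]}]'

```text
time: 14.1
eef_pos: [0.5954, -0.1615, 0.0585]
ee_rot: [3.141, -0.004, 2.77]
ft_force: [0.3, 0.9, -3.3]
gripper_width: 0.145
grasp_force: 59.6
```

Request:
drive_tool --targets '[{"xyz": [0, 0, 0.05], "delta_rot": [0, 0, 0]}, {"xyz": [0, 0, 0.1], "delta_rot": [0, 0, 0]}, {"xyz": [0, 0, 0.13], "delta_rot": [0, 0, 0]}, {"xyz": [0, 0, 0.15], "delta_rot": [0, 0, 0]}, {"xyz": [0, 0, 0.15], "delta_rot": [0, 0, 0]}]'

```text
time: 14.6
eef_pos: [0.5956, -0.1615, 0.0551]
ee_rot: [3.141, -0.004, 2.77]
ft_force: [-4.2, 2.9, 3.7]
gripper_width: 0.148
grasp_force: 60.7
```

Request:
drive_tool --targets '[{"xyz": [0, 0, 0], "delta_rot": [0, 0, 0]}, {"xyz": [0, 0, 0], "delta_rot": [0, 0, 0]}, {"xyz": [0, 0, 0], "delta_rot": [0, 0, 0]}, {"xyz": [0, 0, 0], "delta_rot": [0, 0, 0]}, {"xyz": [0, 0, 0], "delta_rot": [0, 0, 0]}]' --grip 0.5

```text
time: 15.1
eef_pos: [0.5957, -0.1616, 0.0545]
ee_rot: [3.141, -0.004, 2.77]
ft_force: [0.9, 0.0, -0.5]
gripper_width: 0.497
grasp_force: 0.0
```

Request:
drive_tool --targets '[{"xyz": [0, 0, -0.5], "delta_rot": [0, 0, 0]}, {"xyz": [0, 0, -1.5], "delta_rot": [0, 0, 0]}, {"xyz": [0, 0, -3], "delta_rot": [0, 0, 0]}, {"xyz": [0, 0, -4.5], "delta_rot": [0, 0, 0]}, {"xyz": [0, 0, -5.5], "delta_rot": [0, 0, 0]}, {"xyz": [0, 0, -5.5], "delta_rot": [0, 0, 0]}, {"xyz": [0, 0, -5.5], "delta_rot": [0, 0, 0]}]'

```text
time: 15.8
eef_pos: [0.5967, -0.1622, 0.221]
ee_rot: [3.141, -0.001, 2.77]
ft_force: [0.1, 1.2, -0.5]
gripper_width: 0.499
grasp_force: 0.0
```

```bash
python3 go.py 466.3 387.5 220 158.5; python3 - <<'E'
from m import *
C=cam('wrist'); save('w7',C[0])
a=np.radians(158.7);ex=np.array([np.cos(a),np.sin(a),0]);ey=np.array([np.sin(a),-np.cos(a),0])
c=np.array([.5942,-.1607,.080]); P=[c+sx*.075*ex+sy*.055*ey for sx,sy in((1,-1),(1,1),(-1,1),(-1,-1))]
print('expected rim corners if seated',proj(P,C).round(1).tolist())
E
```

```text
t 15.8 xyz [10.71, 15.49, 0.05] rot [0.0, -0.01, 0.03] tcp [ 596.7 -162.2  221. ] yaw [ 1.7998e+02 -8.0000e-02  1.5869e+02] F [ 0.1  1.2 -0.5]
expected rim corners if seated [[233.9, 113.9], [396.8, 114.0], [385.5, 315.1], [244.8, 315.1]]
```

View pics/w7.png

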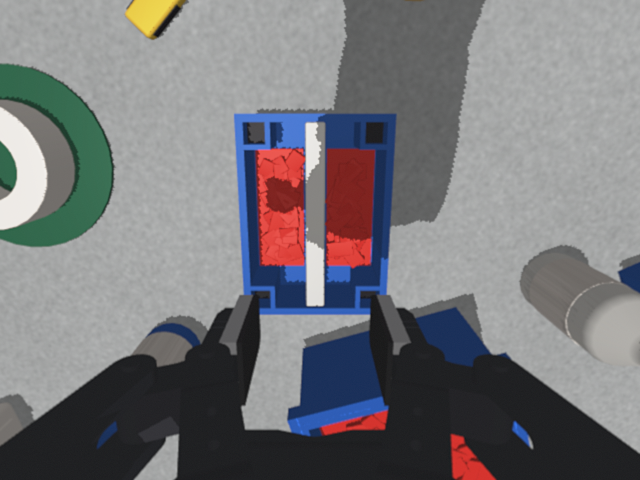

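The rim corners seen at (234,114), (396,114), (387,313) and (246,314) match the projection of a seated tray within 1–2 px. Next is the brown tray.

Request:
drive_tool --targets '[{"xyz": [0.9, 1.3, 0], "delta_rot": [0, 0, 0]}, {"xyz": [1.8, 2.6, 0], "delta_rot": [0, 0, 0]}, {"xyz": [2.7, 3.9, 0], "delta_rot": [0, 0, 0]}, {"xyz": [3.6, 5.2, 0], "delta_rot": [0, 0, 0]}, {"xyz": [4.5, 6.5, 0], "delta_rot": [0, 0, 0]}, {"xyz": [5.4, 7.8, 0], "delta_rot": [0, 0, 0]}, {"xyz": [6.3, 9.1, 0], "delta_rot": [0, 0, 0]}, {"xyz": [7.2, 10.4, 0], "delta_rot": [0, 0, 0]}]' --grip 0.55

```text
time: 16.65
eef_pos: [0.5068, 0.2089, 0.219]
ee_rot: [-3.141, -0.006, 2.77]
ft_force: [1.7, -0.1, -0.4]
gripper_width: 0.551
grasp_force: 0.0
```

```bash
python3 go.py 466.3 387.5 200 158.5
```

```text
t 16.6 xyz [3.42, 5.06, 0.65] rot [-0.01, -0.05, 0.03] tcp [506.8 208.9 219. ] yaw [-179.97   -0.32  158.68] F [ 1.7 -0.1 -0.4]
```

Request:
drive_tool --targets '[{"xyz": [0.9, 1.3, 0.2], "delta_rot": [0, 0, 0]}, {"xyz": [1.8, 2.6, 0.4], "delta_rot": [0, 0, 0]}, {"xyz": [2.7, 3.9, 0.65], "delta_rot": [0, 0, 0]}, {"xyz": [3.42, 5.06, 0.65], "delta_rot": [0, 0, 0]}, {"xyz": [3.42, 5.06, 0.65], "delta_rot": [0, 0, 0]}, {"xyz": [3.42, 5.06, 0.65], "delta_rot": [0, 0, 0]}]'

```text
time: 17.25
eef_pos: [0.4667, 0.3863, 0.1998]
ee_rot: [-3.14, -0.005, 2.772]
ft_force: [0.1, -0.7, -0.1]
gripper_width: 0.552
grasp_force: 0.0
```

```bash
python3 - <<'E'
from m import *
C=cam('wrist'); save('w8',C[0])
a=np.radians(158.5);ex=np.array([np.cos(a),np.sin(a),0])
c=np.array([.4663,.3881,.062]); print(proj([c+.069*ex,c-.069*ex],C).round(1).tolist())
E
python3 go.py 466.3 388.1 38 158.5
```

```text
[[318.0, 126.9], [316.4, 313.0]]
t 17.3 xyz [0.04, 0.08, 5.41] rot [-0.01, -0.05, 0.04] tcp [467.3 385.5 200.2] yaw [-179.92   -0.28  158.72] F [-0.1 -0.4 -0.6]
```

View pics/w8.png

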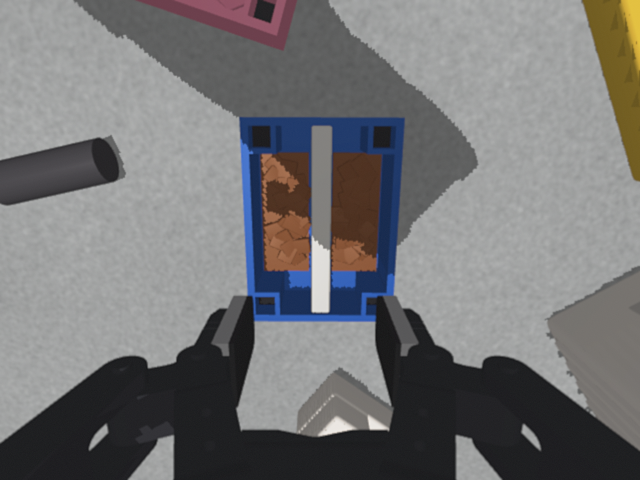

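The brown tray's rib runs from (322,126) to (320,312), about 3 mm to +tool-y of the estimate, so I'll correct for that.

Request:
drive_tool --targets '[{"xyz": [0.05, 0.14, 1.3], "delta_rot": [0, -0.05, 0.04]}, {"xyz": [0.05, 0.14, 2.6], "delta_rot": [0, -0.05, 0.04]}, {"xyz": [0.05, 0.14, 3.8], "delta_rot": [0, -0.05, 0.04]}, {"xyz": [0.05, 0.14, 4.6], "delta_rot": [0, -0.05, 0.04]}, {"xyz": [0.05, 0.14, 5.1], "delta_rot": [0, -0.05, 0.04]}, {"xyz": [0.05, 0.14, 5.37], "delta_rot": [0, -0.05, 0.04]}, {"xyz": [0.05, 0.14, 5.37], "delta_rot": [0, -0.05, 0.04]}]'

```text
time: 18.0
eef_pos: [0.4675, 0.3901, 0.0399]
ee_rot: [-3.142, 0.001, 2.765]
ft_force: [-0.6, 0.5, -0.0]
gripper_width: 0.548
grasp_force: 0.0
```

Request:
drive_tool --targets '[{"xyz": [0, 0, 0], "delta_rot": [0, 0, 0]}, {"xyz": [0, 0, 0], "delta_rot": [0, 0, 0]}, {"xyz": [0, 0, 0], "delta_rot": [0, 0, 0]}, {"xyz": [0, 0, 0], "delta_rot": [0, 0, 0]}, {"xyz": [0, 0, 0], "delta_rot": [0, 0, 0]}, {"xyz": [0, 0, 0], "delta_rot": [0, 0, 0]}, {"xyz": [0, 0, 0], "delta_rot": [0, 0, 0]}, {"xyz": [0, 0, 0], "delta_rot": [0, 0, 0]}]' --grip 0 --grip_force 60

```text
time: 18.8
eef_pos: [0.4685, 0.3913, 0.042]
ee_rot: [3.139, 0.003, 2.766]
ft_force: [0.1, -0.7, 6.4]
gripper_width: 0.148
grasp_force: 60.5
```

Request:
drive_tool --targets '[{"xyz": [0, 0, -0.3], "delta_rot": [0, 0, 0]}, {"xyz": [0, 0, -1.2], "delta_rot": [0, 0, 0]}, {"xyz": [0, 0, -2.4], "delta_rot": [0, 0, 0]}, {"xyz": [0, 0, -3.6], "delta_rot": [0, 0, 0]}, {"xyz": [0, 0, -4.8], "delta_rot": [0, 0, 0]}, {"xyz": [0, 0, -6], "delta_rot": [0, 0, 0]}, {"xyz": [0, 0, -6.5], "delta_rot": [0, 0, 0]}, {"xyz": [0, 0, -6.5], "delta_rot": [0, 0, 0]}]'

```text
time: 19.6
eef_pos: [0.4681, 0.3913, 0.2385]
ee_rot: [3.138, 0.004, 2.766]
ft_force: [-0.4, 0.6, -3.8]
gripper_width: 0.15
grasp_force: 59.4
```

```bash
python3 go.py 595.8 -161.5 240 158.7
```

```text
t 19.6 xyz [-10.73, -15.58, -0.06] rot [0.04, 0.04, -0.04] tcp [468.1 391.3 238.5] yaw [179.78   0.25 158.45] F [-0.4  0.6 -3.8]
```

Request:
drive_tool --targets '[{"xyz": [-0.7, -1, 0], "delta_rot": [0, 0, 0]}, {"xyz": [-1.5, -2.2, 0], "delta_rot": [0, 0, 0]}, {"xyz": [-2.4, -3.5, 0], "delta_rot": [0, 0, 0]}, {"xyz": [-3.3, -4.8, 0], "delta_rot": [0, 0, 0]}, {"xyz": [-4.2, -6.1, 0], "delta_rot": [0, 0, 0]}, {"xyz": [-5.1, -7.4, 0], "delta_rot": [0, 0, 0]}, {"xyz": [-6, -8.7, 0], "delta_rot": [0, 0, 0]}, {"xyz": [-6.9, -10, 0], "delta_rot": [0, 0, 0]}]'

```text
time: 20.4
eef_pos: [0.5488, 0.034, 0.2338]
ee_rot: [3.141, -0.001, 2.766]
ft_force: [0.9, 0.1, -3.5]
gripper_width: 0.149
grasp_force: 59.5
```

```bash
python3 go.py 595.8 -161.5 240 158.7
```

```text
t 20.4 xyz [-3.85, -5.49, -0.21] rot [0.0, -0.01, -0.04] tcp [548.8  34.  233.8] yaw [ 1.7999e+02 -4.0000e-02  1.5845e+02] F [ 0.9  0.1 -3.5]
```

Request:
drive_tool --targets '[{"xyz": [-0.9, -1.3, 0], "delta_rot": [0, 0, 0]}, {"xyz": [-1.8, -2.6, 0], "delta_rot": [0, 0, -0.04]}, {"xyz": [-2.7, -3.9, 0], "delta_rot": [0, 0, -0.04]}, {"xyz": [-3.4, -4.9, 0], "delta_rot": [0, 0, -0.04]}, {"xyz": [-3.85, -5.49, 0.3], "delta_rot": [0, 0, -0.04]}, {"xyz": [-3.85, -5.49, 0.8], "delta_rot": [0, 0, -0.04]}, {"xyz": [-3.85, -5.49, 1.2], "delta_rot": [0, 0, -0.04]}, {"xyz": [-3.85, -5.49, 1.2], "delta_rot": [0, 0, -0.04]}]'

```text
time: 21.2
eef_pos: [0.5949, -0.1581, 0.1961]
ee_rot: [3.14, -0.004, 2.771]
ft_force: [-0.8, 0.2, -4.0]
gripper_width: 0.15
grasp_force: 59.5
```

```bash
python3 - <<'E'
from m import *
C=cam('wrist'); save('w9',C[0])
H=hsv(C);h,s,v=[H[:,:,i].astype(int) for i in range(3)]
b=((h>100)&(h<125)&(s>140)); b[300:]=0; b[:,:60]=0; m=comp(b,(60,60,600,250))
for r in(108,112,118,125,140): 
    x=np.where(m[r])[0]; print(r,(x.min(),x.max()) if len(x) else None)
print('first row',np.where(m.any(1))[0][0])
for u in (150,250,400,480): print(u, np.where(m[:,u])[0][:1])
E
python3 go.py 595.8 -161.5 120 158.7
```

```text
108 None
112 (np.int64(122), np.int64(506))
118 (np.int64(123), np.int64(505))
125 (np.int64(124), np.int64(504))
140 (np.int64(126), np.int64(502))
first row 110
150 [111]
250 [111]
400 [110]
480 [110]
t 21.2 xyz [-0.05, -0.1, 2.59] rot [0.01, -0.02, 0.01] tcp [ 595.4 -158.3  197.8] yaw [ 1.7994e+02 -1.0000e-01  1.5876e+02] F [ 0.4  0.2 -2.9]
```

```bash
sed -i 's/.0255/.023/' held.py; python3 held.py 121.5 110.5 507 110; python3 - <<'E'
import cv2
a=cv2.cvtColor(cv2.imread('pics/w5.png'),cv2.COLOR_BGR2HSV)
m=(a[:,:,0]>100)&(a[:,:,0]<125)&(a[:,:,1]>140)
import numpy as np
for u in(150,230,400,480): print(np.where(m[60:,u])[0][0]+60)
x=np.where(m[112])[0]; print(x.min(),x.max())
E
```

```text
width 109.38496670248657 centre [ 594.3 -158.1  220.8] yaw 158.8690860329477 rel [  1.2  -0.3 -23. ]
108
108
107
107
118 509
```

Request:
drive_tool --targets '[{"xyz": [-0.03, -0.1, 0.6], "delta_rot": [0, 0, 0]}, {"xyz": [-0.03, -0.1, 1.2], "delta_rot": [0, 0, 0]}, {"xyz": [-0.03, -0.1, 1.7], "delta_rot": [0, 0, 0]}, {"xyz": [-0.03, -0.1, 2.1], "delta_rot": [0, 0, 0]}, {"xyz": [-0.03, -0.1, 2.2], "delta_rot": [0, 0, 0]}, {"xyz": [-0.03, -0.1, 2.2], "delta_rot": [0, 0, 0]}, {"xyz": [-0.03, -0.1, 2.2], "delta_rot": [0, 0, 0]}]'

```text
time: 22.0
eef_pos: [0.5967, -0.1632, 0.1345]
ee_rot: [3.141, 0.003, 2.77]
ft_force: [-0.9, 0.5, -3.0]
gripper_width: 0.152
grasp_force: 59.5
```

```bash
python3 go.py 594.9 -161.2 116 158.7
```

```text
t 22.0 xyz [0.08, 0.04, 0.62] rot [0.0, 0.03, -0.0] tcp [ 596.7 -163.2  134.5] yaw [1.7997e+02 1.5000e-01 1.5869e+02] F [-0.9  0.5 -3. ]
```

Request:
drive_tool --targets '[{"xyz": [0.08, 0.05, 0.1], "delta_rot": [0, 0, 0]}, {"xyz": [0.08, 0.05, 0.2], "delta_rot": [0, 0, 0]}, {"xyz": [0.08, 0.05, 0.2], "delta_rot": [0, 0, 0]}, {"xyz": [0.08, 0.05, 0.2], "delta_rot": [0, 0, 0]}]'

```text
time: 22.4
eef_pos: [0.5946, -0.1607, 0.1275]
ee_rot: [3.141, 0.001, 2.77]
ft_force: [0.1, 0.7, -3.1]
gripper_width: 0.15
grasp_force: 59.5
```

```bash
python3 go.py 594.9 -161.2 116 158.7
```

```text
t 22.4 xyz [-0.01, -0.01, 0.38] rot [0.01, 0.01, -0.0] tcp [ 594.6 -160.7  127.5] yaw [1.7997e+02 8.0000e-02 1.5869e+02] F [ 0.1  0.7 -3.1]
```

Request:
drive_tool --targets '[{"xyz": [-0.01, -0.01, 0.1], "delta_rot": [0, 0, 0]}, {"xyz": [-0.01, -0.01, 0.2], "delta_rot": [0, 0, 0]}, {"xyz": [-0.01, -0.01, 0.3], "delta_rot": [0, 0, 0]}, {"xyz": [-0.01, -0.01, 0.38], "delta_rot": [0, 0, 0]}, {"xyz": [-0.01, -0.01, 0.38], "delta_rot": [0, 0, 0]}]'

```text
time: 22.9
eef_pos: [0.5945, -0.161, 0.1155]
ee_rot: [3.141, 0.001, 2.77]
ft_force: [0.2, 0.0, -3.7]
gripper_width: 0.149
grasp_force: 59.5
```

Pins are in with no contact force. Lowering the last 3–4 mm.

Request:
drive_tool --targets '[{"xyz": [0, 0, 0.05], "delta_rot": [0, 0, 0]}, {"xyz": [0, 0, 0.1], "delta_rot": [0, 0, 0]}, {"xyz": [0, 0, 0.13], "delta_rot": [0, 0, 0]}, {"xyz": [0, 0, 0.13], "delta_rot": [0, 0, 0]}]'

```text
time: 23.3
eef_pos: [0.5949, -0.1611, 0.1122]
ee_rot: [3.141, 0.002, 2.77]
ft_force: [-0.3, 0.0, -2.8]
gripper_width: 0.146
grasp_force: 59.6
```

Request:
drive_tool --targets '[{"xyz": [0, 0, 0.03], "delta_rot": [0, 0, 0]}, {"xyz": [0, 0, 0.06], "delta_rot": [0, 0, 0]}, {"xyz": [0, 0, 0.06], "delta_rot": [0, 0, 0]}]'

```text
time: 23.6
eef_pos: [0.5949, -0.1612, 0.1121]
ee_rot: [3.141, 0.002, 2.77]
ft_force: [-5.8, 2.8, 8.7]
gripper_width: 0.147
grasp_force: 61.3
```

Seated: contact came at z = 112.1 mm, against 112 expected. Releasing.

Request:
drive_tool --targets '[{"xyz": [0, 0, 0], "delta_rot": [0, 0, 0]}, {"xyz": [0, 0, 0], "delta_rot": [0, 0, 0]}, {"xyz": [0, 0, 0], "delta_rot": [0, 0, 0]}, {"xyz": [0, 0, 0], "delta_rot": [0, 0, 0]}, {"xyz": [0, 0, 0], "delta_rot": [0, 0, 0]}]' --grip 0.5

```text
time: 24.1
eef_pos: [0.5948, -0.1611, 0.1103]
ee_rot: [3.141, 0.001, 2.77]
ft_force: [-0.4, -0.2, 0.2]
gripper_width: 0.496
grasp_force: 0.0
```

Request:
drive_tool --targets '[{"xyz": [0, 0, -0.5], "delta_rot": [0, 0, 0]}, {"xyz": [0, 0, -1.5], "delta_rot": [0, 0, 0]}, {"xyz": [0, 0, -3], "delta_rot": [0, 0, 0]}, {"xyz": [0, 0, -4.3], "delta_rot": [0, 0, 0]}, {"xyz": [0, 0, -4.6], "delta_rot": [0, 0, 0]}, {"xyz": [0, 0, -4.6], "delta_rot": [0, 0, 0]}, {"xyz": [0, 0, -4.6], "delta_rot": [0, 0, 0]}]'

```text
time: 24.8
eef_pos: [0.5944, -0.1611, 0.2477]
ee_rot: [3.141, 0.001, 2.77]
ft_force: [-0.1, 0.7, -0.0]
gripper_width: 0.497
grasp_force: 0.0
```

```bash
python3 - <<'E'
from m import *
C=cam('wrist'); W=C[0]
a=np.radians(158.7);ex=np.array([np.cos(a),np.sin(a),0]);ey=np.array([np.sin(a),-np.cos(a),0])
c=np.array([.5942,-.1607,.135]); P=[c+sx*.075*ex+sy*.055*ey for sx,sy in((1,-1),(1,1),(-1,1),(-1,-1))]
print('expected rim corners if seated',proj(P,C).round(1).tolist())
C=cam('side'); s=cv2.resize(C[0][130:270,220:400],(411,320),interpolation=cv2.INTER_CUBIC)
w=cv2.resize(W,(427,320))[:,:389]; save('f',np.hstack([w,s]))
H=cv2.cvtColor(W,cv2.COLOR_RGB2HSV); m=(H[:,:,0]>100)&(H[:,:,0]<125)&(H[:,:,1]>140)
for u in(240,300,380): print(u,np.where(m[:,u])[0][:1])
for r in(115,140,200): x=np.where(m[r,150:480])[0]+150; print(r,x.min(),x.max())
E
```

```text
expected rim corners if seated [[224.7, 117.1], [405.5, 117.2], [391.7, 336.3], [238.1, 336.4]]
240 [118]
300 [117]
380 [118]Traceback (most recent call last):
  File "<stdin>", line 10, in <module>
    return umr_minimum(a, axis, None, out, keepdims, initial, where)
ValueError: zero-size array to reduction operation minimum which has no identity
```

View pics/f.png

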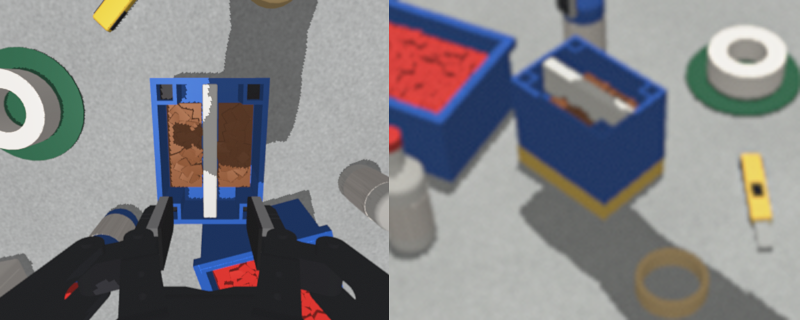

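The stack is flush, with no gap visible from the side. The rim's front edge is at row 118, against 117 expected. The ring is on the mat and the gripper is clear, so I'm handing in.

```bash
python3 -c "
from workcell import hand_in; print(hand_in())"
```

```text
the job is handed in; nothing more can be done
None
```

I've handed in the job: the foam ring is flat on the green mat and the red then brown trays look fully seated on the board in the final camera views. No bystander was touched as far as I could see, and it took about 25 s; `hand_in()` gave no verdict.

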